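# Put the laundry things back on their trays

## Robot

A 7-joint arm with a two-finger parallel gripper is mounted at the origin on the work surface. World frame = base frame: x ahead of the robot, y to its left, z up, the work surface at z = 0. Lengths are in m, angles in rad, forces in N, time in s.
With the tool pointing down it reaches from about 0.35 to 0.9 m from the base axis. Payload 19.9 kg.
Tool frame: the origin (TCP) lies on the centre line of the jaws, within the pads' length; the fingertips stand 14 mm ahead of it and the grasp point (between the pads) lies 5 mm behind it (manip.tip_extent is the distance from the TCP to the fingertips, in m); z points along the fingers, y is the line along which they close (so a half turn about z gives the same grasp; the last joint's range is limited). The gripper opens to 85 mm and grips with 20 to 120 N. Pads are 22 mm wide; open, the fingers measure 114 mm over their backs; the gripper's body (76 mm by 85 mm) begins 54 mm behind the grasp point. The pads swing forward as they close: fully open they stand 13 mm farther back than shut.
Start: joints at [-1.325, 0.417, -0.01, 1.614, 0.005, 1.111, -0.053], TCP at [0.177, 0.599, 0.245] pointing down, gripper open.
Joint ranges: [-2.81, 2.81], [-0.39, 2.02], [-1.27, 1.25], [0.06, 2.57], [-1.19, 4.33], [0.19, 2], [-2.82, 2.82]. Speed limits (rad/s): [1.89, 1.89, 2.39, 2.39, 3.01, 3.01, 3.01].

## Interface

Orientations are given as a unit quaternion [x, y, z, w].
In Python, from workcell import manip gives the robot as it stands.
- The arm moves only by the shell command python3 -m jog 'ROWS'. ROWS is JSON, a list of rows, each a list of 3 entries, a list of its own where there are three numbers: the shift along the tool's x, y, z normalised to -1 to 1, where 1 is 50 cm, then the turn, a rotation vector about the tool's x, y, z normalised to -1 to 1, where 1 is 45 degrees, then the closure, from 0 (fully open) to 1 (shut). A call has 1 to 5 rows; each row is the pose to reach, as a shift and turn from the pose commanded when the call began, along the tool's axes at that moment; what a row does not reach only later rows make up. A row lasts 1/8 s, in which the tool goes at most 62.5 mm and 10.7 degrees, less where a joint would pass 70% of its speed; a pose out of reach is approached as far as the arm can. A call with a number of a shift or a turn outside -1 to 1 is refused whole. A call with a gripper value outside its range is refused whole. The fingers move at their own pace and stop on an object; the grip force is fixed at half the most. Time passes only in rows, so rows that repeat a pose let the fingers close. It gives the time, the measured TCP pose, the force, the opening and the grip force at its end, in the units of the state.
- manip.read_state(): the state, without advancing time (a new reading comes with each control period).
- manip.capture(name): name is "scene" or "top"; returns the picture (420x560x3 uint8, red, green, blue); there is no depth.
- manip.calibration(name): a dict with "K" (3x3 intrinsics, pixels), "R" (3x3) and "t" (3): a world point X has camera coordinates R X + t. Camera axes: x right, y down, z forward; pixel columns grow to the right and rows downward; lengths in m; the calibration is good to about 2 mm. A picture is of the moment at which its call begins. calibration takes no time and is no camera call.
- manip.close_job(): hands the job in; it is judged then, once.
Trained networks look in the newest picture that a camera, given by its name, has taken for a name from the list of things; names that differ only in an ending like _2 or _b are one class to them, and where a whole thing is asked for, a point or a joint stands for the part that bears it (a point fixed in the world has none). Each returns a list of dicts, best first, with "conf" (0 to 1); they miss things now and then, are a little off and sometimes report something else, mostly with a low value. They report only what shows in the picture. A call takes as long as a camera call. They do not tell look-alikes from the thing itself.
- manip.search_frame(camera, query): "xy" ([column, row] in pixels, amid what is visible of it).
- manip.silhouettes(camera, query): "region" (420x560 bool, what is visible of it) and "xy" ([column, row] in pixels, amid what is visible of it).
- manip.place_of(camera, query): "xy" ([column, row] in pixels: a listed point, or the origin of a listed thing).
The state is a dict: "time_s": time; "joint_pos": joint angles; "qvel": joint speeds; "effort": joint torques, N m; "ee_pos": TCP position; "tool_rot": TCP orientation; "force": force on the tool from outside, world axes, zero at the start; "torque": the same for the moment, N m; "opening": opening from 0.0 (shut) to 1.0 (fully open); "grasp_force": force on a finger pad.
Only numpy, scipy, OpenCV 4.12 (cv2) and the standard library are available. Lean on these libraries where they do the work, as an engineer would, in place of code of your own. Each camera call takes 0.05 s, during which the arm holds its last target. There are 200 camera calls.

## Task

Take the stack on the laundry counter apart from the top down, one piece at a time, and set each piece upright and flat inside the bamboo tray made to its shape: first the soap in its dish, then the round and the square tin in either order, and last the long tin, which stays where it is until both tins are on their trays. Do not tip any piece over, and leave the cup and the bottle where they stand.

Things in the scene. Friction and masses are not known exactly. Their poses are not given: they have to be found in the camera images.
- soap: Bar of laundry soap, olive, a rounded block 30 x 92 x 30 mm (its x, y, z; long along its y), about 120 g. It lies on top of the stack, across both small tins. Origin: centre of its underside; z up.
- round_tin: Round tin, plain white with a white lid on top, diameter 58 mm, 44 mm tall, about 200 g, closed. It stands on one end of the long tin, beside the square tin (10 mm gap), under the soap. Origin: centre of its underside; z up.
- square_tin: Square tin, plain white with a white lid on top, 56 x 56 mm, 44 mm tall, about 200 g, closed. It stands on the other end of the long tin, under the soap. Origin: centre of its underside; z up; x and y parallel to its sides.
- long_tin: Long flat tin of bare dark steel, lid on top, 64 x 136 x 40 mm (its x, y, z; long along its y), about 450 g, closed. It is the bottom of the stack and stands on the counter; the small tins stand in a row along its y, so all of the stack can be gripped across its x. Origin: centre of its underside; z up.
- soap_dish: Place of the soap: the narrow oblong one of four shallow bamboo trays. Fixed to the counter. Inside 50 x 112 mm, outside 58 x 120 mm; its floor is 4 mm thick and the rim stands 6 mm above the floor (10 mm above the counter), wall 4 mm. Origin: centre of its underside, on the counter; z up; x across, y along its long side.
- round_tray: Place of the round tin: the round bamboo tray. Fixed to the counter. Inside 77 mm in diameter, outside 85 mm in diameter; its floor is 4 mm thick and the rim stands 6 mm above the floor (10 mm above the counter), wall 4 mm. Origin: centre of its underside, on the counter; z up.
- square_tray: Place of the square tin: the square bamboo tray. Fixed to the counter. Inside 75 x 75 mm, outside 83 x 83 mm; its floor is 4 mm thick and the rim stands 6 mm above the floor (10 mm above the counter), wall 4 mm. Origin: centre of its underside, on the counter; z up; x and y parallel to its sides.
- long_tray: Place of the long tin: the large, wide oblong bamboo tray. Fixed to the counter. Inside 82 x 154 mm, outside 90 x 162 mm; its floor is 4 mm thick and the rim stands 6 mm above the floor (10 mm above the counter), wall 4 mm. Origin: centre of its underside, on the counter; z up; x across, y along its long side.
- cup: Bystander: small blue open measuring cup, 64 mm across the rim, 50 mm tall, loose, between the robot and the work. Origin: centre of its underside.
- bottle: Bystander: amber bottle, diameter 68 mm, 170 mm tall, loose, beyond the work. Origin: centre of its underside. A white jar with a wooden lid (diameter 76 mm, 100 mm tall) stands beside it, not listed.
There are look-alikes about, which are no part of the job. Leave any pink look-alike of the soap_dish alone. Of the things that look like the long_tin, the larger one is meant.

How it is judged:
On the way, in this order (a step that is already met when the one before it is completed fails the run):
1. the soap lies flat in its dish, released (horizontal distance between soap and soap_dish below 0.015 m and z of soap in the frame of soap_dish between 0.001 and 0.0075 m and angle between soap's own z axis and vertical below 0.06 rad and linear speed of soap below 0.02 m/s and contact force between soap and the fingers below 0.05 N), for 0.2 s.
2. the round tin and the square tin each stand in their own tray, released (horizontal distance between round_tin and round_tray below 0.015 m and z of round_tin in the frame of round_tray between 0.001 and 0.0075 m and angle between each of round_tin, square_tin's own z axis and vertical below 0.06 rad and linear speed of each of round_tin, square_tin below 0.02 m/s and contact force between each of round_tin, square_tin and the fingers below 0.05 N and horizontal distance between square_tin and square_tray below 0.015 m and z of square_tin in the frame of square_tray between 0.001 and 0.0075 m), for 0.2 s.
3. the long tin stands in its tray, released (horizontal distance between long_tin and long_tray below 0.015 m and z of long_tin in the frame of long_tray between 0.001 and 0.0075 m and angle between long_tin's own z axis and vertical below 0.06 rad and linear speed of long_tin below 0.02 m/s and contact force between long_tin and the fingers below 0.05 N), for 0.2 s.
At the end, for the whole second after the job is handed in: Soap, round tin, square tin and long tin each rest upright (within 0.06 rad) and flat on the floor of their own tray (underside within 3.5 mm of the floor, centre within 15 mm of the tray's centre), still and released (all of step 1 and all of step 2 and all of step 3); the robot touches nothing.
It fails at once if a piece of the stack is tipped over (more than 0.6 rad) (angle between any of soap, round_tin, square_tin, long_tin's own z axis and vertical above 0.6 rad).
It fails at once if the long tin is moved more than 30 mm before both small tins are on their trays (distance of long_tin from where it was at the start of the episode above 0.03 m and not (horizontal distance between round_tin and round_tray below 0.02 m and horizontal distance between square_tin and square_tray below 0.02 m)).
It fails at once if the cup or the bottle is moved more than 25 mm (distance of any of cup, bottle from where it was at the start of the episode above 0.025 m).
It also fails if it takes over 112 s, if anything falls off the work surface, if the arm or the gripper's body presses on something with over 40 N, if the wrist force passes 120 N, or if a joint passes its speed limit or range.

## Working session

There is one attempt and no reset: what is moved stays moved. The work goes in short steps, Python scripts to look and compute and a shell command to move; the robot and the scene stay as the last step left them, time stands still between calls to the robot, and variables do not carry over. Pictures are saved under pics/ and viewed, at most 14 in all, crops included, and the job is handed in when it is done.

```bash
mkdir -p pics
cat > a.py <<'E'
from workcell import manip
import cv2
for n in("scene","top"):
    im=manip.capture(n); cv2.imwrite(f"pics/{n}0.png",im[:,:,::-1])
    c=manip.calibration(n); print(n,c["K"],c["R"],c["t"])
    for q in "soap round_tin square_tin long_tin soap_dish round_tray square_tray long_tray cup bottle".split():
        print(q,[([round(v) for v in d["xy"]],round(d["conf"],2)) for d in manip.place_of(n,q)])
print(manip.read_state(),manip.tip_extent)
E
python3 a.py; ls
```

```text
scene [[441.3317428    0.         272.00190018]
 [  0.         441.3317428  212.39021602]
 [  0.           0.           1.        ]] [[-0.67187858  0.74064592  0.00477422]
 [ 0.62710263  0.57228377 -0.52842556]
 [-0.39410845 -0.35204389 -0.84896621]] [ 0.37704496 -0.32043062  1.16778353]
soap [([218, 114], 0.95)]
round_tin [([230, 133], 0.8)]
square_tin [([212, 118], 0.85)]
long_tin [([224, 138], 0.8), ([278, 116], 0.71), ([308, 174], 0.64)]
soap_dish [([267, 224], 0.76)]
round_tray [([343, 328], 0.87)]
square_tray [([397, 259], 0.98)]
long_tray [([176, 192], 0.75)]
cup [([311, 173], 0.83)]
bottle [([240, 316], 0.6)]
top [[395.07783969   0.         273.85954221]
 [  0.         395.07783969 210.37077363]
 [  0.           0.           1.        ]] [[-0.01658414 -0.99970695 -0.01763466]
 [-0.98176835  0.01962165 -0.18906584]
 [ 0.18935646  0.01417766 -0.98180605]] [0.0214342  0.5991719  0.91345956]
soap [([389, 263], 0.76)]
round_tin [([370, 270], 0.91), ([390, 262], 0.45)]
square_tin [([245, 162], 0.69), ([398, 266], 0.56)]
long_tin [([361, 322], 0.97), ([378, 266], 0.74)]
soap_dish [(
[... 225 characters left out ...]
nt_pos': array([-1.32450432,  0.41742425, -0.01029935,  1.61358726,  0.00471783,
        1.11069824, -0.05303381]), 'qvel': array([ 0.001202  , -0.00069431,  0.00083261,  0.00077733,  0.00081818,
        0.00203345, -0.00107893]), 'effort': array([-5.57735384e-04, -8.64221764e+01,  6.77897483e-01, -4.35206580e+01,
        1.91573479e-02,  2.11547340e-03,  3.57384181e-06]), 'ee_pos': array([0.17739524, 0.599284  , 0.24525032]), 'tool_rot': array([ 1.43411540e-01,  9.89663138e-01, -4.87123493e-05,  2.14920168e-05]), 'force': array([ 0.15707062, -0.34316605, -0.65020845]), 'torque': array([ 0.01173217,  0.02606928, -0.05374853]), 'grasp_force': 0.0, 'opening': 1.000516962635612} 0.014
a.py
pics
```

View pics/top0.png

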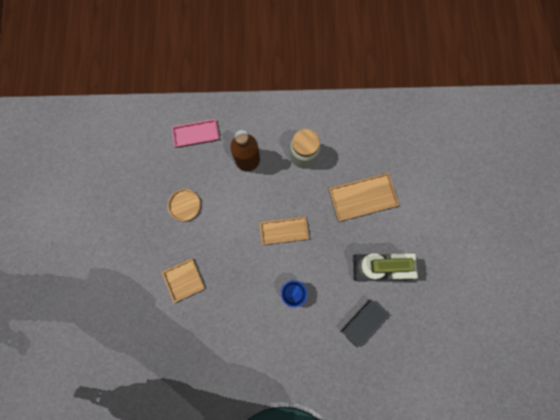

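View pics/scene0.png

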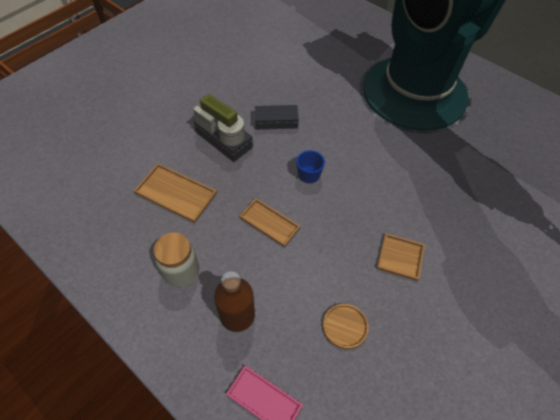

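The top view shows the stack: soap at (393,265), round tin (373,266), square tin (404,266), the long dark tin under them, and the smaller dark decoy at (365,323). The trays are long (364,197), dish (285,231), round (185,205) and square (184,281). The cup is at (294,293), the bottle at (245,152), and the pink decoy at (196,133). The scene view agrees. Next I'll fit models to the silhouettes.

```bash
cat > fit.py <<'E'
from workcell import manip
import cv2, numpy as np
from scipy.optimize import minimize
S=4
def prims(sx,sy,h,r=False):
    if r: a=np.linspace(0,2*np.pi,40); b=np.c_[np.cos(a)*sx/2,np.sin(a)*sx/2]
    else: b=np.array([[1,1],[1,-1],[-1,-1],[-1,1]])*[sx/2,sy/2]
    return np.r_[np.c_[b,0*b[:,0]],np.c_[b,0*b[:,0]+h]]
M=dict(soap=(.03,.092,.03),round_tin=(.058,.058,.044,True),square_tin=(.056,.056,.044),long_tin=(.064,.136,.04),
 soap_dish=(.058,.12,.01),round_tray=(.085,.085,.01,True),square_tray=(.083,.083,.01),long_tray=(.09,.162,.01),
 cup=(.064,.064,.05,True),bottle=(.068,.068,.17,True))
C={n:manip.calibration(n) for n in("scene","top")}
def world(n,uv,z):
    c=C[n]; d=c["R"].T@np.linalg.inv(c["K"])@[*uv,1]; o=-c["R"].T@c["t"]; return o+d*(z-o[2])/d[2]
def render(n,name,p,z):
    P=prims(*M[name]); c,s=np.cos(p[2]),np.sin(p[2])
    X=np.c_[p[0]+c*P[:,0]-s*P[:,1],p[1]+s*P[:,0]+c*P[:,1],P[:,2]+z]
    u=(C[n]["R"]@X.T).T+C[n]["t"]; u=u@C[n]["K"].T; u=u[:,:2]/u[:,2:]
    m=np.zeros((420*S,560*S),np.uint8)
    cv2.fillConvexPoly(m,cv2.convexHull(np.round((u+.5)*S*16).astype(np.int32)),1,shift=4); return m>0
def fit(masks,name,z,p0,occ=()):
    ms={n:cv2.resize(m.astype(np.uint8),None,fx=S,fy=S,interpolation=0)>0 for n,m in masks.items()}
    oc={n:sum([render(n,*o) for o in occ],np.zeros((420*S,560*S),bool)) for n in ms}
    def cost(q):
        t=0
        for n,m in ms.items():
            r=render(n,name,q,z)&~oc[n]; mm=m&~oc[n]; t+=1-(r&mm).sum()/max(1,(r|mm).sum())
        return t/len(ms)
    best=None
    yaws=[0] if len(M[name])>3 else [p0[2]+k for k in(-.3,0,.3)]
    for y in yaws:
        x0=np.array([p0[0],p0[1],y]); sim=np.array([x0,x0+[.015,0,0],x0+[0,.015,0],x0+[0,0,.2]])
        r=minimize(cost,x0,method="Nelder-Mead",options=dict(initial_simplex=sim,xatol=2e-4,fatol=2e-4,maxiter=90))
        if best is None or r.fun<best.fun: best=r
    return best.x,best.fun
def look(name,near,z,capture=False):
    "masks by camera of the detection nearest the expected world xy"
    out={}
    for n in C:
        if capture: manip.capture(n)
        u=C[n]["K"]@(C[n]["R"]@np.array([*near[:2],z+M[name][2]/2])+C[n]["t"]); u=u[:2]/u[2]
        ds=[d for d in manip.silhouettes(n,name) if np.hypot(*(np.array(d["xy"])-u))<25]
        if ds: out[n]=max(ds,key=lambda d:d["conf"])["region"]
    return out
E
cat > b.py <<'E'
from fit import *
T={k:world("top",uv,z) for k,uv,z in[("soap",(393,265),.114),("round_tin",(373,266),.084),("square_tin",(404,266),.084),("long_tin",(385,267),.04),
 ("soap_dish",(285,231),.01),("round_tray",(185,205),.01),("square_tray",(184,281),.01),("long_tray",(364,197),.01),("cup",(294,293),.05),("bottle",(242,137),.17)]}
yaw=dict(square_tray=.3,long_tray=.1); Z=dict(soap=.084,round_tin=.04,square_tin=.04)
R={}
for k in T:
    z=Z.get(k,0); ms=look(k,T[k],z,capture=(k=="soap"))
    occ={"round_tin":["soap"],"square_tin":["soap"],"long_tin":["soap","round_tin","square_tin"]}.get(k,[])
    oc=[(o,R[o],Z[o]) for o in occ if o in R]
    print(k,"rough",T[k][:2].round(3),end=" ")
    for sel in [list(ms)]+[[n] for n in ms]:
        if not sel: continue
        p,f=fit({n:ms[n] for n in sel},k,z,[*T[k][:2],yaw.get(k,0)],oc)
        if sel==list(ms): R[k]=p
        print(sel,p.round(4),round(f,3),end=" ")
    print()
E
time python3 b.py
```

```text
soap rough [ 0.459 -0.255] ['scene', 'top'] [ 0.4595 -0.255   0.0187] 0.107 ['scene'] [ 0.459  -0.2553  0.0277] 0.097 ['top'] [ 0.4596 -0.2544  0.0219] 0.113 
round_tin rough [ 0.459 -0.217] ['scene', 'top'] [ 0.4594 -0.2186  0.0528] 0.071 ['scene'] [ 0.4591 -0.2184 -0.0055] 0.055 ['top'] [ 0.4594 -0.2187  0.2174] 0.085 
square_tin rough [ 0.457 -0.289] ['scene', 'top'] [ 0.4583 -0.2857 -0.0103] 0.158 ['scene'] [ 0.4597 -0.2856 -0.0067] 0.075 ['top'] [ 0.4579 -0.2855  0.0028] 0.222 
long_tin rough [ 0.458 -0.256] ['scene'] [ 0.4571 -0.2537 -0.0362] 0.073 ['scene'] [ 0.4571 -0.2537 -0.0362] 0.073 
soap_dish rough [ 0.554 -0.016] ['scene', 'top'] [ 0.557  -0.0111  0.0907] 0.055 ['scene'] [ 0.5569 -0.0107  0.085 ] 0.071 ['top'] [ 0.5571 -0.0111  0.0974] 0.037 
round_tray rough [0.627 0.242] ['scene', 'top'] [0.6292 0.2477 0.2088] 0.057 ['scene'] [0.6283 0.2477 0.0671] 0.058 ['top'] [0.6293 0.2475 0.1614] 0.052 
square_tray rough [0.433 0.239] ['scene', 'top'] [0.4356 0.2438 0.4159] 0.054 ['scene'] [0.4356 0.2438 0.4157] 0.031 ['top'] [0.4351 0.2445 0.4487] 0.075 
long_tray rough [ 0.639 -0.222] ['scene', 'top'] [ 0.6409 -0.2193  0.2441] 0.041 ['scene'] [ 0.6409 -0.2191  0.2405] 0.026 ['top'] [ 0.6412 -0.2205  0.2444] 0.052 
cup rough [ 0.4   -0.034] ['scene', 'top'] [ 0.3993 -0.0296  0.0595] 0.135 ['scene'] [ 0.3934 -0.0346 -0.0964] 0.206 ['top'] [ 0.3998 -0.03    0.0612] 0.056 
bottle rough [0.747 0.078] ['scene', 'top'] [ 0.7497  0.0818 -0.0922] 0.27 ['scene'] [ 0.7523  0.0849 -0.0783] 0.252 ['top'] [0.7322 0.0773 0.0554] 0.272 
real	0m29.549s
user	0m21.767s
sys	0m6.829s
```

The fits from both cameras agree within about 1 mm, and the 67 mm tin spacing matches the given sizes. Next is a helper that plans the legs.

```bash
cat > plan.py <<'E'
# plan.py 'x,y,z,psi_deg' ... : tool-axis shifts (1=0.5m) and turn (1=45deg) per leg; tool y heading psi in world, tool down
import sys, numpy as np
from workcell import manip
from scipy.spatial.transform import Rotation as Ro
s=manip.read_state(); p=s["ee_pos"]; R=Ro.from_quat(s["tool_rot"])
print("now",round(s["time_s"],2),p.round(4),"psi",round(np.degrees(np.arctan2(*R.apply([0,1,0])[[1,0]])),2),"F",s["force"].round(1),"q",s["joint_pos"].round(2),"op",round(s["opening"],3),"g",round(s["grasp_force"],1))
for a in sys.argv[1:]:
    x,y,z,ps=map(float,a.split(",")); t=np.array([x,y,z]); c,w=np.cos(np.radians(ps)),np.sin(np.radians(ps))
    G=Ro.from_matrix(np.array([[-w,c,0],[c,w,0],[0,0,-1]]).T if 0 else np.c_[[-w,c,0],[c,w,0],[0,0,-1]])
    d=R.inv().apply(t-p); rv=(R.inv()*G).as_rotvec()
    print(a,(d/.5).round(4),(np.degrees(rv)/45).round(4)); p,R=t,G
E
python3 plan.py .40,.38,.25,45 .5,.09,.25,15 .5,-.16,.25,1.1 .4595,-.255,.2,1.1 .4595,-.255,.108,1.1
```

```text
now 2.2 [0.1774 0.5993 0.2453] psi 73.51 F [-0.5  0.2 -0.9] q [-1.32  0.42 -0.01  1.61  0.    1.11 -0.05] op 1.006 g 0.0
.40,.38,.25,45 [-0.5514 -0.2941 -0.0094] [-1.000e-04  1.000e-04  6.336e-01]
.5,.09,.25,15 [-0.5515 -0.2687  0.    ] [0.     0.     0.6667]
.5,-.16,.25,1.1 [-0.483  -0.1294  0.    ] [0.     0.     0.3089]
.4595,-.255,.2,1.1 [-0.1884 -0.0846  0.1   ] [0. 0. 0.]
.4595,-.255,.108,1.1 [0.    0.    0.184] [0. 0. 0.]
```

```bash
python3 -m jog '[[[-0.551,-0.294,-0.009],[0,0,0.634],0],[[-0.551,-0.294,-0.009],[0,0,0.634],0],[[-0.551,-0.294,-0.009],[0,0,0.634],0],[[-0.551,-0.294,-0.009],[0,0,0.634],0],[[-0.551,-0.294,-0.009],[0,0,0.634],0]]'; python3 plan.py .5,.09,.25,15 .5,-.16,.25,1.1 .4595,-.255,.2,1.1 .4595,-.255,.108,1.1
```

```text
time_s: 2.82
ee_pos: [0.401, 0.3786, 0.2501]
tool_rot: [0.383, 0.924, 0.0, 0.0]
force: [1.1, 1.1, 0.6]
opening: 0.995
grasp_force: 0.0
now 2.83 [0.401  0.3786 0.2501] psi 44.99 F [1.1 1.1 0.6] q [-0.99  0.28  0.21  1.8  -0.07  1.06  0.03] op 0.995 g 0.0
.5,.09,.25,15 [-0.5482 -0.2681 -0.    ] [ 6.000e-04 -2.000e-04  6.664e-01]
.5,-.16,.25,1.1 [-0.483  -0.1294  0.    ] [0.     0.     0.3089]
.4595,-.255,.2,1.1 [-0.1884 -0.0846  0.1   ] [0. 0. 0.]
.4595,-.255,.108,1.1 [0.    0.    0.184] [0. 0. 0.]
```

```bash
python3 -m jog '[[[0,0,0],[0,0,0],0]]'; python3 plan.py .5,.09,.25,15 .5,-.16,.25,1.1 .4595,-.255,.2,1.1 .4595,-.255,.108,1.1
```

```text
time_s: 2.95
ee_pos: [0.4034, 0.3763, 0.2502]
tool_rot: [0.386, 0.922, -0.0, 0.001]
force: [-1.1, 0.8, -1.0]
opening: 0.998
grasp_force: 0.0
now 2.95 [0.4034 0.3763 0.2502] psi 44.57 F [-1.1  0.8 -1. ] q [-0.98  0.28  0.21  1.8  -0.07  1.06  0.03] op 0.998 g 0.0
.5,.09,.25,15 [-0.5436 -0.2642  0.001 ] [0.0012 0.0016 0.6571]
.5,-.16,.25,1.1 [-0.483  -0.1294  0.    ] [0.     0.     0.3089]
.4595,-.255,.2,1.1 [-0.1884 -0.0846  0.1   ] [0. 0. 0.]
.4595,-.255,.108,1.1 [0.    0.    0.184] [0. 0. 0.]
```

```bash
python3 -m jog '[[[-0.548,-0.268,0],[0,0,0.666],0],[[-0.548,-0.268,0],[0,0,0.666],0],[[-0.548,-0.268,0],[0,0,0.666],0],[[-0.548,-0.268,0],[0,0,0.666],0],[[-0.548,-0.268,0],[0,0,0.666],0]]' >/dev/null; python3 -m jog '[[[-0.483,-0.129,0],[0,0,0.309],0],[[-0.483,-0.129,0],[0,0,0.309],0],[[-0.483,-0.129,0],[0,0,0.309],0],[[-0.483,-0.129,0],[0,0,0.309],0],[[-0.483,-0.129,0],[0,0,0.309],0]]' >/dev/null; python3 -m jog '[[[-0.188,-0.085,0.1],[0,0,0],0],[[-0.188,-0.085,0.1],[0,0,0],0],[[-0.188,-0.085,0.1],[0,0,0],0],[[-0.188,-0.085,0.1],[0,0,0],0],[[-0.188,-0.085,0.1],[0,0,0],0]]'>/dev/null;  python3 plan.py .4595,-.255,.13,1.1 .4595,-.255,.108,1.1
```

```text
now 4.83 [ 0.4592 -0.2519  0.2002] psi 1.23 F [ 0.3 -0.3  0.9] q [-0.11  0.34  0.67  1.93 -0.26  0.96  0.7 ] op 1.001 g 0.0
.4595,-.255,.13,1.1 [-0.0062  0.0003  0.1403] [ 0.0009 -0.0002  0.003 ]
.4595,-.255,.108,1.1 [0.    0.    0.044] [0. 0. 0.]
```

```bash
python3 -m jog '[[[-0.004,0,0.07],[0,0,0],0],[[-0.004,0,0.14],[0,0,0],0],[[-0.004,0,0.16],[0,0,0],0],[[-0.004,0,0.184],[0,0,0],0],[[-0.004,0,0.184],[0,0,0],0]]'; python3 -m jog '[[[0,0,0],[0,0,0],0],[[0,0,0],[0,0,0],0],[[0,0,0],[0,0,0],0]]' ;  python3 plan.py .4595,-.255,.108,1.1
python3 - <<'E'
from workcell import manip;import cv2,numpy as np
a=manip.capture("scene")[60:200,140:330,::-1];b=manip.capture("top")[190:330,300:490,::-1]
cv2.imwrite("pics/s1.png",cv2.resize(np.hstack([a,b]),None,fx=2,fy=2,interpolation=2))
E
```

```text
time_s: 5.45
ee_pos: [0.4586, -0.255, 0.108]
tool_rot: [0.7, 0.714, 0.0, 0.0]
force: [-0.6, 0.5, -0.5]
opening: 0.995
grasp_force: 0.0
time_s: 5.82
ee_pos: [0.4585, -0.2552, 0.1082]
tool_rot: [0.7, 0.714, 0.0, 0.0]
force: [0.4, -1.0, -0.2]
opening: 0.998
grasp_force: 0.0
now 5.83 [ 0.4585 -0.2552  0.1082] psi 1.11 F [ 0.4 -1.  -0.2] q [-0.03  0.48  0.59  1.99 -0.38  0.78  0.81] op 0.998 g 0.0
.4595,-.255,.108,1.1 [0.0004 0.002  0.0004] [0.0007 0.0003 0.0002]
```

View pics/s1.png

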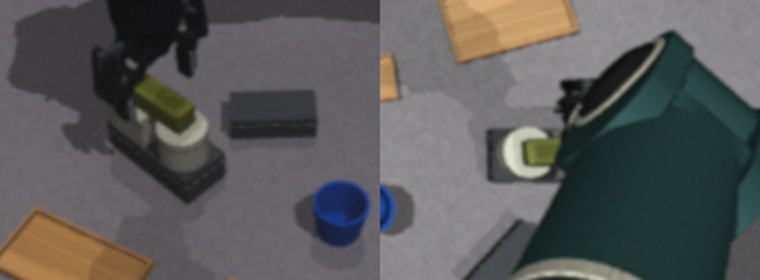

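Run:
```python
from fit import *
c=C["scene"]
for X in [(.4585,-.2552,.107),(.4585,-.2552,.114),(.4585+.0425,-.2552,.107),(.4585-.0425,-.2552,.107),(.459,-.209,.114),(.459,-.301,.114)]:
    u=c["K"]@(c["R"]@np.array(X)+c["t"]);print(X,(((u[:2]/u[2])-[140,60])*2).round())
```

```text
(0.4585, -0.2552, 0.107) [157.  94.]
(0.4585, -0.2552, 0.114) [156.  89.]
(0.501, -0.2552, 0.107) [129. 115.]
(0.41600000000000004, -0.2552, 0.107) [184.  74.]
(0.459, -0.209, 0.114) [186. 110.]
(0.459, -0.301, 0.114) [128.  70.]
```

The fingertips sit where they were predicted to, straddling the soap at its middle. Closing now.

```bash
python3 -m jog '[[[0,0.002,0],[0,0,0],0.3],[[0,0.002,0],[0,0,0],1],[[0,0.002,0],[0,0,0],1],[[0,0.002,0],[0,0,0],1],[[0,0.002,0],[0,0,0],1]]';python3 -m jog '[[[0,0,0],[0,0,0],1],[[0,0,0],[0,0,0],1],[[0,0,-0.05],[0,0,0],1],[[0,0,-0.15],[0,0,0],1],[[0,0,-0.25],[0,0,0],1]]'; python3 plan.py .5,-.15,.235,2 .557,-.011,.2,5.2 .557,-.011,.06,5.2 .557,-.011,.03,5.2
```

```text
time_s: 6.55
ee_pos: [0.4594, -0.2552, 0.1081]
tool_rot: [0.7, 0.714, 0.0, 0.0]
force: [-1.5, 1.1, 5.4]
opening: 0.334
grasp_force: 60.0
time_s: 7.18
ee_pos: [0.4589, -0.2551, 0.234]
tool_rot: [0.7, 0.714, -0.0, -0.0]
force: [1.7, 0.3, -0.7]
opening: 0.339
grasp_force: 59.5
now 7.17 [ 0.4589 -0.2551  0.234 ] psi 1.09 F [ 1.7  0.3 -0.7] q [-0.13  0.3   0.7   1.89 -0.23  1.03  0.68] op 0.339 g 59.5
.5,-.15,.235,2 [ 0.2086  0.0862 -0.002 ] [-0.0012  0.     -0.0202]
.557,-.011,.2,5.2 [0.2739 0.1236 0.07  ] [ 0.      0.     -0.0711]
.557,-.011,.06,5.2 [0.   0.   0.28] [0. 0. 0.]
.557,-.011,.03,5.2 [0.   0.   0.06] [0. 0. 0.]
```

```bash
python3 -m jog '[[[0.209,0.086,-0.002],[0,0,-0.02],1],[[0.209,0.086,-0.002],[0,0,-0.02],1],[[0.48,0.217,0.068],[0,0,-0.091],1],[[0.48,0.217,0.068],[0,0,-0.091],1],[[0.48,0.217,0.068],[0,0,-0.091],1]]';python3 -m jog '[[[0,0,0],[0,0,0],1],[[0,0,0],[0,0,0],1],[[0,0,0],[0,0,0],1]]'; python3 plan.py  .557,-.011,.06,5.2 .557,-.011,.03,5.2
cat > snap.py <<'E'
import sys;from workcell import manip;import cv2
n,f,r0,r1,c0,c1=sys.argv[1:];i=manip.capture(n)[int(r0):int(r1),int(c0):int(c1),::-1]
cv2.imwrite(f,cv2.resize(i,None,fx=3,fy=3,interpolation=2))
E
python3 snap.py scene pics/s2.png 130 290 170 400
```

```text
time_s: 7.8
ee_pos: [0.5637, -0.0095, 0.1977]
tool_rot: [0.673, 0.74, -0.0, -0.001]
force: [0.4, -0.9, -0.1]
opening: 0.339
grasp_force: 59.6
time_s: 8.18
ee_pos: [0.563, -0.0143, 0.1991]
tool_rot: [0.675, 0.738, 0.0, 0.0]
force: [-0.2, -0.6, -1.7]
opening: 0.335
grasp_force: 59.6
now 8.18 [ 0.563  -0.0143  0.1991] psi 5.1 F [-0.2 -0.6 -1.7] q [-0.47  0.4   0.56  1.83 -0.25  0.98  0.28] op 0.335 g 59.6
.557,-.011,.06,5.2 [ 0.0077 -0.0114  0.2783] [ 0.0005  0.0003 -0.0021]
.557,-.011,.03,5.2 [0.   0.   0.06] [0. 0. 0.]
```

View pics/s2.png

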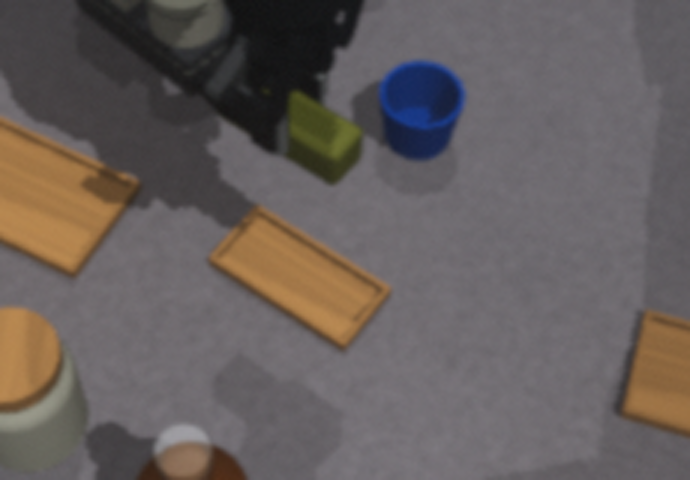

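The soap is held level over the dish area. The dish is at (300,278) in the crop. Lowering it and checking the soap's pose.

```bash
python3 -m jog '[[[0.008,-0.011,0.1],[0,0,0],1],[[0.008,-0.011,0.2],[0,0,0],1],[[0.008,-0.011,0.27],[0,0,0],1],[[0.008,-0.011,0.27],[0,0,0],1],[[0.008,-0.011,0.27],[0,0,0],1]]';python3 -m jog '[[[0,0,0],[0,0,0],1],[[0,0,0],[0,0,0],1]]'; python3 plan.py  .557,-.011,.028,5.2
python3 - <<'E'
from fit import *
for z in(.036,.04):
  m=look("soap",(.557,-.011),z,capture=True); print({n:v.sum() for n,v in m.items()})
  for n in m: print(z,n,*fit({n:m[n]},"soap",z,(.557,-.011,.09)))
E
python3 snap.py scene pics/s3.png 150 270 210 360
```

```text
time_s: 8.85
ee_pos: [0.5581, -0.0101, 0.0653]
tool_rot: [0.675, 0.738, 0.001, 0.001]
force: [0.7, -0.9, -0.6]
opening: 0.333
grasp_force: 59.6
time_s: 9.1
ee_pos: [0.5579, -0.0095, 0.0649]
tool_rot: [0.674, 0.739, 0.001, 0.0]
force: [-0.1, -0.1, -0.8]
opening: 0.338
grasp_force: 59.6
now 9.1 [ 0.5579 -0.0095  0.0649] psi 5.21 F [-0.1 -0.1 -0.8] q [-0.4   0.58  0.46  1.92 -0.38  0.72  0.38] op 0.338 g 59.6
.557,-.011,.028,5.2 [-0.0028 -0.0022  0.0737] [ 0.0021 -0.0002  0.0002]
{'scene': np.int64(387)}
0.036 scene [ 0.54057843 -0.00674799 -0.50060143] 0.553015676886246
{'scene': np.int64(393)}
0.04 scene [ 0.54297424 -0.00776948 -0.38922182] 0.5470835207677314
```

View pics/s3.png

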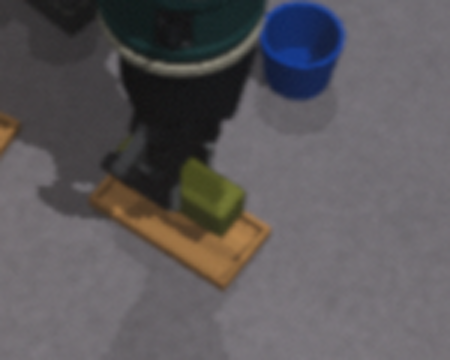

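The soap is over the dish, aligned with it and clear of the cup. Lowering it.

```bash
python3 -m jog '[[[-0.003,-0.002,0.03],[0,0,0],1],[[-0.003,-0.002,0.05],[0,0,0],1],[[-0.003,-0.002,0.065],[0,0,0],1],[[-0.003,-0.002,0.07],[0,0,0],1],[[-0.003,-0.002,0.07],[0,0,0],1]]';python3 -m jog '[[[0,0,0],[0,0,0],1],[[0,0,0.003],[0,0,0],1],[[0,0,0.003],[0,0,0],1]]'
```

```text
time_s: 10.18
ee_pos: [0.5565, -0.0113, 0.0288]
tool_rot: [0.674, 0.738, -0.0, 0.0]
force: [0.1, 0.5, -1.0]
opening: 0.336
grasp_force: 59.6
time_s: 10.55
ee_pos: [0.5568, -0.0112, 0.0281]
tool_rot: [0.674, 0.738, 0.0, 0.0]
force: [-3.7, 1.7, 13.0]
opening: 0.338
grasp_force: 61.4
```

Contact came at the height I predicted. Releasing and lifting.

```bash
python3 -m jog '[[[0,0,-0.002],[0,0,0],0.4],[[0,0,-0.002],[0,0,0],0.2],[[0,0,-0.002],[0,0,0],0],[[0,0,-0.002],[0,0,0],0],[[0,0,-0.002],[0,0,0],0]]';python3 -m jog '[[[0,0,-0.06],[0,0,0],0],[[0,0,-0.16],[0,0,0],0],[[0,0,-0.28],[0,0,0],0],[[0,0,-0.4],[0,0,0],0],[[0,0,-0.4],[0,0,0],0]]'; python3 plan.py  .52,-.12,.22,2 .4594,-.2186,.16,0 .4594,-.2186,.064,0
```

```text
time_s: 11.18
ee_pos: [0.5565, -0.0112, 0.0283]
tool_rot: [0.674, 0.738, -0.0, 0.0]
force: [-0.7, -0.3, 0.2]
opening: 1.0
grasp_force: 0.0
time_s: 11.8
ee_pos: [0.5583, -0.0114, 0.2326]
tool_rot: [0.674, 0.738, 0.003, 0.002]
force: [-0.4, -0.1, -0.5]
opening: 0.999
grasp_force: 0.0
now 11.8 [ 0.5583 -0.0114  0.2326] psi 5.19 F [-0.4 -0.1 -0.5] q [-0.51  0.35  0.59  1.82 -0.23  1.04  0.26] op 0.999 g 0.0
.52,-.12,.22,2 [-0.2094 -0.0961  0.0244] [ 0.0088 -0.0011  0.071 ]
.4594,-.2186,.16,0 [-0.1929 -0.128   0.12  ] [0.     0.     0.0444]
.4594,-.2186,.064,0 [0.    0.    0.192] [0. 0. 0.]
```

```bash
python3 - <<'E'
from fit import *
for k,z,p in[("soap",.004,(.557,-.011,.09)),("round_tin",.04,(.459,-.2186,0)),("square_tin",.04,(.459,-.2857,0)),("long_tin",0,(.459,-.2526,0))]:
  m=look(k,p,z,capture=True); occ=[("round_tin",(.4592,-.2186,0),.04),("square_tin",(.459,-.2857,0),.04)] if k=="long_tin" else []
  for n in m:
    x,f=fit({n:m[n]},k,z,p,occ); print(k,n,x.round(4),round(f,3))
E
python3 snap.py scene pics/s4.png 80 270 170 360
```

```text
soap scene [ 0.5569 -0.0103  0.0683] 0.11
round_tin scene [ 0.4591 -0.2186 -0.0328] 0.123
round_tin top [ 0.4593 -0.2183  0.0662] 0.042
square_tin scene [ 0.4576 -0.287   0.0234] 0.118
square_tin top [ 0.4584 -0.2865 -0.0012] 0.05
long_tin scene [ 0.4571 -0.2674 -0.0493] 0.323
long_tin top [ 0.4586 -0.2527 -0.0139] 0.321
```

View pics/s4.png

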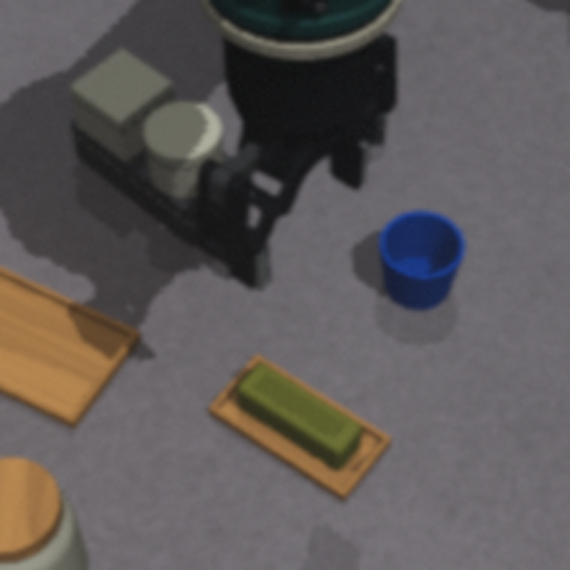

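The soap lies flat in the dish at (300,415) in the crop, and the tins haven't moved. Round tin next.

```bash
python3 -m jog '[[[-0.209,-0.096,0.024],[0,0,0.071],0],[[-0.209,-0.096,0.024],[0,0,0.071],0],[[-0.41,-0.206,0.12],[0,0,0.115],0],[[-0.41,-0.206,0.12],[0,0,0.115],0],[[-0.41,-0.206,0.12],[0,0,0.115],0]]';python3 -m jog '[[[0,0,0],[0,0,0],0],[[0,0,0],[0,0,0],0],[[0,0,0],[0,0,0],0]]'; python3 plan.py .4593,-.2185,.064,0
```

```text
time_s: 13.28
ee_pos: [0.4696, -0.2285, 0.1673]
tool_rot: [0.709, 0.705, -0.001, -0.001]
force: [0.7, 1.1, -0.2]
opening: 0.997
grasp_force: 0.0
time_s: 13.65
ee_pos: [0.4731, -0.2239, 0.1686]
tool_rot: [0.706, 0.708, 0.0, 0.0]
force: [-0.0, -0.5, -0.4]
opening: 1.0
grasp_force: 0.0
now 13.65 [ 0.4731 -0.2239  0.1686] psi 0.13 F [-0.  -0.5 -0.4] q [-0.15  0.39  0.66  1.96 -0.3   0.89  0.66] op 1.0 g 0.0
.4593,-.2185,.064,0 [ 0.0108 -0.0277  0.2092] [0.0007 0.     0.0028]
```

```bash
python3 -m jog '[[[0.011,-0.028,0.05],[0,0,0],0],[[0.011,-0.028,0.1],[0,0,0],0],[[0.011,-0.028,0.1],[0,0,0],0],[[0.011,-0.028,0.1],[0,0,0],0],[[0.011,-0.028,0.1],[0,0,0],0]]'; python3 plan.py .4593,-.2185,.064,0
```

```text
time_s: 14.28
ee_pos: [0.4591, -0.2193, 0.1193]
tool_rot: [0.707, 0.707, 0.0, 0.001]
force: [-0.1, -0.4, -0.5]
opening: 0.997
grasp_force: 0.0
now 14.28 [ 0.4591 -0.2193  0.1193] psi 0.04 F [-0.1 -0.4 -0.5] q [-0.12  0.44  0.62  2.02 -0.36  0.78  0.71] op 0.997 g 0.0
.4593,-.2185,.064,0 [0.0017 0.0003 0.1105] [0.0018 0.0005 0.0008]
```

```bash
python3 -m jog '[[[0.002,0,0.04],[0,0,0],0],[[0.002,0,0.08],[0,0,0],0],[[0.002,0,0.11],[0,0,0],0],[[0.002,0,0.11],[0,0,0],0],[[0.002,0,0.11],[0,0,0],0]]'; python3 -m jog '[[[0,0,0],[0,0,0],0.2],[[0,0,0],[0,0,0],0.3],[[0,0,0],[0,0,0],1],[[0,0,0],[0,0,0],1],[[0,0,0],[0,0,0],1]]';python3 -m jog '[[[0,0,0],[0,0,0],1],[[0,0,-0.02],[0,0,0],1],[[0,0,-0.06],[0,0,0],1],[[0,0,-0.06],[0,0,0],1],[[0,0,-0.06],[0,0,0],1]]'
python3 - <<'E'
from fit import *
for k,z,p in[("round_tin",.07,(.459,-.2186,0)),("square_tin",.04,(.459,-.2857,0))]:
  m=look(k,p,z,capture=True)
  for n in m:
    x,f=fit({n:m[n]},k,z,p); print(k,n,x.round(4),round(f,3))
E
python3 snap.py scene pics/s5.png 60 240 140 330
```

```text
time_s: 14.9
ee_pos: [0.4588, -0.2185, 0.064]
tool_rot: [0.707, 0.707, 0.0, 0.0]
force: [0.1, -0.1, -0.1]
opening: 1.001
grasp_force: 0.0
time_s: 15.52
ee_pos: [0.4588, -0.2182, 0.064]
tool_rot: [0.707, 0.707, 0.0, 0.0]
force: [-3.0, 2.7, 14.3]
opening: 0.663
grasp_force: 61.1
time_s: 16.15
ee_pos: [0.4584, -0.218, 0.093]
tool_rot: [0.707, 0.707, -0.0, -0.0]
force: [-0.7, 1.1, -3.0]
opening: 0.662
grasp_force: 64.5
round_tin scene [ 0.4586 -0.2152  0.0494] 0.285
round_tin top [ 0.478  -0.1722 -0.44  ] 0.924
```

View pics/s5.png

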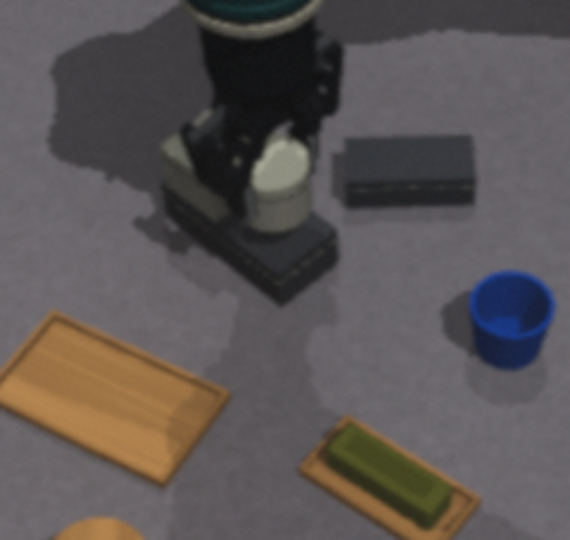

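The round tin is lifted upright. Carrying it to the round tray.

```bash
python3 plan.py .4584,-.218,.2,0 .55,.03,.21,8 .629,.2475,.2,15
```

```text
now 16.6 [ 0.4584 -0.2182  0.0932] psi 0.02 F [ 0.3 -0.2 -2.5] q [-0.1   0.49  0.59  2.04 -0.4   0.73  0.74] op 0.666 g 64.5
.4584,-.218,.2,0 [ 4.000e-04 -1.000e-04 -2.136e-01] [-0.0003  0.0001  0.0006]
.55,.03,.21,8 [ 0.496   0.1832 -0.02  ] [ 0.      0.     -0.1778]
.629,.2475,.2,15 [0.4088 0.217  0.02  ] [ 0.      0.     -0.1556]
```

```bash
python3 -m jog '[[[0,0,-0.1],[0,0,0],1],[[0,0,-0.214],[0,0,0],1],[[0,0,-0.214],[0,0,0],1]]' >/dev/null; python3 -m jog '[[[0.1,0.037,-0.02],[0,0,-0.178],1],[[0.22,0.08,-0.02],[0,0,-0.178],1],[[0.34,0.125,-0.02],[0,0,-0.178],1],[[0.45,0.166,-0.02],[0,0,-0.178],1],[[0.496,0.183,-0.02],[0,0,-0.178],1]]' >/dev/null; python3 -m jog '[[[0.1,0.053,0.02],[0,0,-0.156],1],[[0.2,0.106,0.02],[0,0,-0.156],1],[[0.3,0.159,0.02],[0,0,-0.156],1],[[0.38,0.2,0.02],[0,0,-0.156],1],[[0.409,0.217,0.02],[0,0,-0.156],1]]' >/dev/null;  python3 -m jog '[[[0,0,0],[0,0,0],1],[[0,0,0],[0,0,0],1]]'; python3 plan.py .629,.2475,.06,15 .629,.2475,.029,15
```

```text
time_s: 18.48
ee_pos: [0.6286, 0.2457, 0.1999]
tool_rot: [0.609, 0.793, -0.001, 0.0]
force: [0.6, -0.6, -2.4]
opening: 0.665
grasp_force: 66.1
now 18.48 [0.6286 0.2457 0.1999] psi 14.96 F [ 0.6 -0.6 -2.4] q [-0.73  0.59  0.46  1.53 -0.28  1.09  0.05] op 0.665 g 66.1
.629,.2475,.06,15 [0.0034 0.0018 0.2799] [-0.001   0.0009 -0.001 ]
.629,.2475,.029,15 [0.    0.    0.062] [0. 0. 0.]
```

```bash
python3 -m jog '[[[0.003,0.002,0.09],[0,0,0],1],[[0.003,0.002,0.18],[0,0,0],1],[[0.003,0.002,0.26],[0,0,0],1],[[0.003,0.002,0.28],[0,0,0],1],[[0.003,0.002,0.28],[0,0,0],1]]'; python3 -m jog '[[[0,0,0],[0,0,0],1],[[0,0,0],[0,0,0],1]]' >/dev/null; python3 plan.py .629,.2475,.029,15
python3 - <<'E'
from fit import *
for z in (.036,):
  m=look("round_tin",(.629,.2475),z,capture=True)
  for n in m:
    x,f=fit({n:m[n]},"round_tin",z,(.629,.2475,0)); print(n,x.round(4),round(f,3))
E
python3 snap.py scene pics/s6.png 200 380 250 440
```

```text
time_s: 19.1
ee_pos: [0.6296, 0.2485, 0.061]
tool_rot: [0.609, 0.793, -0.0, 0.0]
force: [0.6, 0.2, -1.4]
opening: 0.661
grasp_force: 66.0
now 19.35 [0.6299 0.2495 0.0617] psi 15.06 F [-0.5 -0.5 -4. ] q [-0.69  0.75  0.4   1.6  -0.35  0.86  0.1 ] op 0.661 g 66.0
.629,.2475,.029,15 [-0.0033 -0.0029  0.0655] [ 0.0024 -0.0005  0.0013]
scene [0.6314 0.2485 0.0547] 0.77
top [0.6317 0.2213 0.1016] 0.639
```

View pics/s6.png

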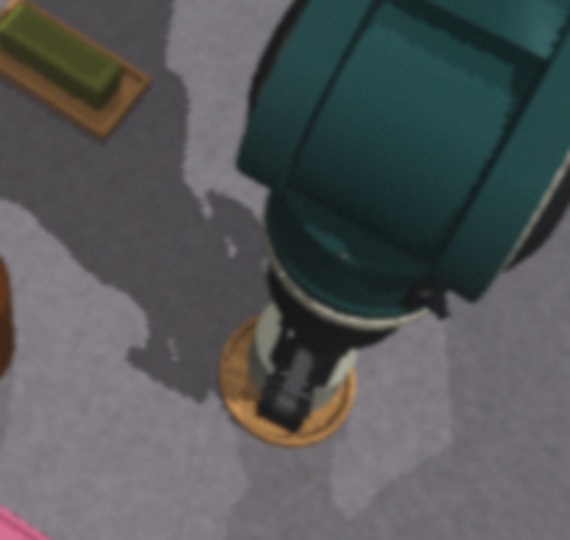

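The tin is above the round tray at (288,385) in the crop. Lowering it.

```bash
python3 -m jog '[[[-0.003,-0.003,0.025],[0,0,0],1],[[-0.003,-0.003,0.045],[0,0,0],1],[[-0.003,-0.003,0.058],[0,0,0],1],[[-0.003,-0.003,0.064],[0,0,0],1],[[-0.003,-0.003,0.064],[0,0,0],1]]';python3 -m jog '[[[0,0,0],[0,0,0],1],[[0,0,0.003],[0,0,0],1],[[0,0,0.003],[0,0,0],1]]'
```

```text
time_s: 20.23
ee_pos: [0.6284, 0.2474, 0.0284]
tool_rot: [0.608, 0.794, 0.0, 0.0]
force: [-0.1, 0.7, -2.5]
opening: 0.659
grasp_force: 66.0
time_s: 20.6
ee_pos: [0.6284, 0.2474, 0.0281]
tool_rot: [0.608, 0.794, 0.0, -0.0]
force: [-8.6, -1.9, 18.7]
opening: 0.666
grasp_force: 68.5
```

Contact. Releasing and lifting, then checking the fit.

```bash
python3 -m jog '[[[0,0,-0.003],[0,0,0],0.3],[[0,0,-0.003],[0,0,0],0.2],[[0,0,-0.003],[0,0,0],0],[[0,0,-0.003],[0,0,0],0],[[0,0,-0.003],[0,0,0],0]]';python3 -m jog '[[[0,0,-0.06],[0,0,0],0],[[0,0,-0.16],[0,0,0],0],[[0,0,-0.26],[0,0,0],0],[[0,0,-0.34],[0,0,0],0],[[0,0,-0.34],[0,0,0],0]]'; python3 plan.py  .55,.02,.21,5 .459,-.2,.18,0 .4585,-.286,.12,0
python3 - <<'E'
from fit import *
for k,z,p in[("round_tin",.004,(.629,.2475,0)),("square_tin",.04,(.459,-.2857,0)),("long_tin",0,(.459,-.2526,0))]:
  m=look(k,p,z,capture=True)
  for n in m:
    x,f=fit({n:m[n]},k,z,p,[("square_tin",(.4585,-.2865,0),.04)] if k[0]=="l" else []); print(k,n,x.round(4),round(f,3))
E
```

```text
time_s: 21.22
ee_pos: [0.6282, 0.2473, 0.0282]
tool_rot: [0.608, 0.794, -0.0, -0.0]
force: [0.9, -0.2, 0.0]
opening: 1.002
grasp_force: 0.0
time_s: 21.85
ee_pos: [0.6296, 0.2477, 0.2017]
tool_rot: [0.608, 0.794, 0.002, 0.001]
force: [1.4, -0.3, 0.2]
opening: 0.999
grasp_force: 0.0
now 21.85 [0.6296 0.2477 0.2017] psi 15.06 F [ 1.4 -0.3  0.2] q [-0.74  0.58  0.46  1.53 -0.28  1.09  0.05] op 0.999 g 0.0
.55,.02,.21,5 [-0.3985 -0.2719 -0.0183] [ 0.0064 -0.0018  0.2235]
.459,-.2,.18,0 [-0.4225 -0.2197  0.06  ] [0.     0.     0.1111]
.4585,-.286,.12,0 [-0.172 -0.001  0.12 ] [0. 0. 0.]
round_tin scene [0.6295 0.2467 0.1189] 0.298
round_tin top [0.6301 0.2468 0.0768] 0.051
square_tin scene [ 0.4574 -0.2854 -0.0209] 0.07
long_tin scene [ 0.457  -0.2533 -0.0309] 0.036
long_tin top [ 0.4581 -0.2553 -0.0266] 0.06
```

The round tin is in its tray, within 1 mm. Now the square tin.

```bash
python3 -m jog '[[[-0.1,-0.068,-0.018],[0,0,0.22],0],[[-0.2,-0.136,-0.018],[0,0,0.22],0],[[-0.3,-0.204,-0.018],[0,0,0.22],0],[[-0.399,-0.272,-0.018],[0,0,0.22],0],[[-0.399,-0.272,-0.018],[0,0,0.22],0]]' >/dev/null; python3 -m jog '[[[-0.1,-0.055,0.02],[0,0,0.11],0],[[-0.2,-0.11,0.04],[0,0,0.11],0],[[-0.3,-0.16,0.06],[0,0,0.11],0],[[-0.4,-0.2,0.06],[0,0,0.11],0],[[-0.4225,-0.22,0.06],[0,0,0.11],0]]' >/dev/null; python3 -m jog '[[[-0.09,0,0.03],[0,0,0],0],[[-0.172,0,0.06],[0,0,0],0],[[-0.172,0,0.1],[0,0,0],0],[[-0.172,0,0.12],[0,0,0],0],[[-0.172,0,0.12],[0,0,0],0]]' >/dev/null; python3 -m jog '[[[0,0,0],[0,0,0],0],[[0,0,0],[0,0,0],0]]'; python3 plan.py .4582,-.286,.064,-0.5
```

```text
time_s: 24.58
ee_pos: [0.459, -0.2867, 0.118]
tool_rot: [0.706, 0.709, 0.0, 0.0]
force: [0.4, -0.4, -0.1]
opening: 1.003
grasp_force: 0.0
now 24.57 [ 0.459  -0.2867  0.118 ] psi 0.24 F [ 0.4 -0.4 -0.1] q [ 0.01  0.5   0.62  1.95 -0.4   0.82  0.85] op 1.003 g 0.0
.4582,-.286,.064,-0.5 [ 0.0014 -0.0016  0.108 ] [0.0014 0.0004 0.0165]
```

```bash
python3 -m jog '[[[0.001,-0.002,0.04],[0,0,0.016],0],[[0.001,-0.002,0.08],[0,0,0.016],0],[[0.001,-0.002,0.108],[0,0,0.016],0],[[0.001,-0.002,0.108],[0,0,0.016],0],[[0.001,-0.002,0.108],[0,0,0.016],0]]'; python3 -m jog '[[[0,0,0],[0,0,0],0.2],[[0,0,0],[0,0,0],0.3],[[0,0,0],[0,0,0],1],[[0,0,0],[0,0,0],1],[[0,0,0],[0,0,0],1]]';python3 -m jog '[[[0,0,0],[0,0,0],1],[[0,0,-0.02],[0,0,0],1],[[0,0,-0.1],[0,0,0],1],[[0,0,-0.2],[0,0,0],1],[[0,0,-0.3],[0,0,0],1]]'; python3 plan.py .51,-.05,.21,8 .4356,.244,.2,24 .4356,.244,.06,24
```

```text
time_s: 25.2
ee_pos: [0.4576, -0.2867, 0.0637]
tool_rot: [0.71, 0.704, -0.0, 0.0]
force: [-0.1, 0.6, -0.6]
opening: 1.001
grasp_force: 0.0
time_s: 25.82
ee_pos: [0.4577, -0.2865, 0.0639]
tool_rot: [0.71, 0.704, 0.0, 0.0]
force: [-2.6, 2.3, 9.7]
opening: 0.641
grasp_force: 63.3
time_s: 26.45
ee_pos: [0.4571, -0.2864, 0.2153]
tool_rot: [0.71, 0.704, -0.0, -0.0]
force: [1.2, -0.9, -2.9]
opening: 0.646
grasp_force: 64.1
now 26.45 [ 0.4571 -0.2864  0.2153] psi -0.53 F [ 1.2 -0.9 -2.9] q [-0.08  0.36  0.72  1.88 -0.28  1.    0.75] op 0.646 g 64.1
.51,-.05,.21,8 [0.4737 0.1015 0.0105] [-4.000e-04  1.000e-04 -1.896e-01]
.4356,.244,.2,24 [ 0.603  -0.0655  0.02  ] [ 0.      0.     -0.3556]
.4356,.244,.06,24 [0.   0.   0.28] [0. 0. 0.]
```

```bash
python3 -m jog '[[[0.1,0.022,0.01],[0,0,-0.19],1],[[0.2,0.044,0.01],[0,0,-0.19],1],[[0.31,0.067,0.01],[0,0,-0.19],1],[[0.42,0.09,0.01],[0,0,-0.19],1],[[0.474,0.1015,0.01],[0,0,-0.19],1]]' >/dev/null; python3 -m jog '[[[0.12,-0.013,0.02],[0,0,-0.09],1],[[0.24,-0.026,0.02],[0,0,-0.18],1],[[0.36,-0.04,0.02],[0,0,-0.28],1],[[0.48,-0.052,0.02],[0,0,-0.36],1],[[0.603,-0.0655,0.02],[0,0,-0.362],1]]' >/dev/null; python3 -m jog '[[[0,0,0],[0,0,0],1],[[0,0,0],[0,0,0],1],[[0,0,0],[0,0,0],1]]'; python3 plan.py .4356,.244,.06,24.3
```

```text
time_s: 28.08
ee_pos: [0.4362, 0.2429, 0.1985]
tool_rot: [0.543, 0.84, -0.0, 0.0]
force: [0.0, -0.0, -2.1]
opening: 0.649
grasp_force: 64.2
now 28.07 [0.4362 0.2429 0.1985] psi 24.21 F [ 0.  -0.  -2.1] q [-0.92  0.26  0.41  1.98 -0.13  0.92 -0.03] op 0.649 g 64.2
.4356,.244,.06,24.3 [ 0.0025 -0.0003  0.2771] [ 0.0002  0.0004 -0.002 ]
```

```bash
python3 -m jog '[[[0.002,0,0.09],[0,0,0],1],[[0.002,0,0.18],[0,0,0],1],[[0.002,0,0.26],[0,0,0],1],[[0.002,0,0.276],[0,0,0],1],[[0.002,0,0.276],[0,0,0],1]]'>/dev/null; python3 -m jog '[[[0,0,0],[0,0,0],1],[[0,0,0],[0,0,0],1]]' >/dev/null; python3 plan.py .4356,.244,.029,24.3; python3 snap.py scene pics/s7.png 170 350 300 490
```

```text
now 28.95 [0.4359 0.2454 0.0614] psi 24.33 F [ 0.   0.1 -2. ] q [-0.85  0.49  0.33  2.06 -0.26  0.63  0.09] op 0.648 g 64.2
.4356,.244,.029,24.3 [-0.0023 -0.0018  0.0649] [ 0.0023 -0.0006  0.0007]
```

View pics/s7.png

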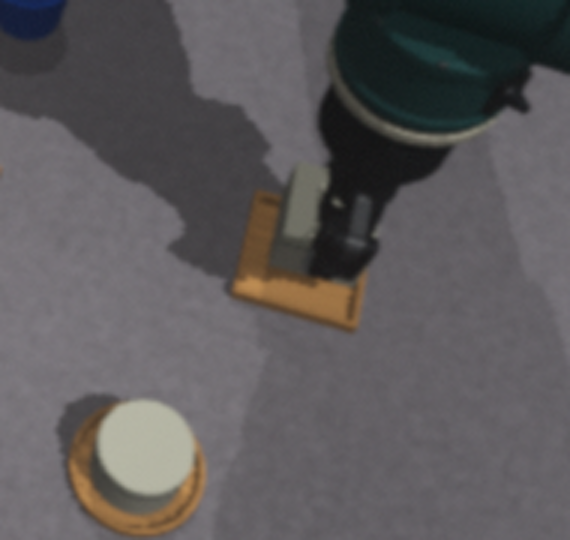

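The square tin is aligned with its tray at (305,260) in the crop, and the round tin sits well in its own. Lowering.

```bash
python3 -m jog '[[[-0.002,-0.002,0.025],[0,0,0],1],[[-0.002,-0.002,0.045],[0,0,0],1],[[-0.002,-0.002,0.058],[0,0,0],1],[[-0.002,-0.002,0.064],[0,0,0],1],[[-0.002,-0.002,0.064],[0,0,0],1]]';python3 -m jog '[[[0,0,0],[0,0,0],1],[[0,0,0.003],[0,0,0],1],[[0,0,0.003],[0,0,0],1]]'
```

```text
time_s: 29.62
ee_pos: [0.4349, 0.2436, 0.0282]
tool_rot: [0.542, 0.84, -0.0, -0.0]
force: [0.6, -0.2, -2.1]
opening: 0.646
grasp_force: 64.3
time_s: 30.0
ee_pos: [0.435, 0.2438, 0.0279]
tool_rot: [0.542, 0.84, 0.0, -0.0]
force: [-9.2, -5.7, 31.4]
opening: 0.651
grasp_force: 68.2
```

```bash
python3 -m jog '[[[0,0,-0.004],[0,0,0],0.3],[[0,0,-0.004],[0,0,0],0.2],[[0,0,-0.004],[0,0,0],0],[[0,0,-0.004],[0,0,0],0],[[0,0,-0.004],[0,0,0],0]]';python3 -m jog '[[[0,0,-0.06],[0,0,0],0],[[0,0,-0.16],[0,0,0],0],[[0,0,-0.26],[0,0,0],0],[[0,0,-0.34],[0,0,0],0],[[0,0,-0.34],[0,0,0],0]]'; python3 plan.py .5,.0,.21,5 .457,-.253,.15,-1.5
python3 - <<'E'
from fit import *
for k,z,p in[("square_tin",.004,(.4356,.244,.42)),("long_tin",0,(.458,-.2535,0)),("round_tin",.004,(.629,.2475,0)),("cup",0,(.3995,-.03,0))]:
  m=look(k,p,z,capture=True)
  for n in m:
    x,f=fit({n:m[n]},k,z,p); print(k,n,x.round(4),round(f,3))
E
```

```text
time_s: 30.62
ee_pos: [0.4349, 0.2437, 0.0287]
tool_rot: [0.542, 0.84, -0.0, 0.0]
force: [-0.5, -0.3, 0.1]
opening: 0.998
grasp_force: 0.0
time_s: 31.25
ee_pos: [0.4359, 0.2444, 0.2014]
tool_rot: [0.542, 0.84, 0.002, 0.001]
force: [-0.5, 0.4, -1.2]
opening: 1.003
grasp_force: 0.0
now 31.25 [0.4359 0.2444 0.2014] psi 24.34 F [-0.5  0.4 -1.2] q [-0.94  0.26  0.42  1.98 -0.13  0.93 -0.02] op 1.003 g 0.0
.5,.0,.21,5 [-0.4982 -0.0846 -0.0183] [ 0.0055 -0.0029  0.4297]
.457,-.253,.15,-1.5 [-0.4966 -0.1298  0.12  ] [0.     0.     0.1444]
square_tin scene [0.4364 0.2436 0.4511] 0.038
square_tin top [0.4364 0.2448 0.4541] 0.044
long_tin scene [ 0.4578 -0.2515 -0.038 ] 0.049
long_tin top [ 0.4581 -0.2524 -0.0427] 0.034
round_tin scene [0.6292 0.2466 0.1587] 0.026
round_tin top [0.6301 0.248  0.5673] 0.043
cup scene [ 0.3934 -0.0363  0.0473] 0.234
cup top [ 0.3991 -0.0314  0.0465] 0.039
```

Both tins are seated. Now the long tin, at (0.458, -0.252) with yaw about -2°.

```bash
python3 -m jog '[[[-0.12,-0.02,-0.018],[0,0,0.21],0],[[-0.24,-0.04,-0.018],[0,0,0.3],0],[[-0.36,-0.06,-0.018],[0,0,0.43],0],[[-0.48,-0.08,-0.018],[0,0,0.43],0],[[-0.498,-0.085,-0.018],[0,0,0.43],0]]' >/dev/null; python3 -m jog '[[[-0.1,-0.026,0.01],[0,0,0.155],0],[[-0.2,-0.052,0.03],[0,0,0.155],0],[[-0.3,-0.078,0.06],[0,0,0.155],0],[[-0.42,-0.11,0.1],[0,0,0.155],0],[[-0.496,-0.13,0.12],[0,0,0.155],0]]' >/dev/null; python3 -m jog '[[[0,0,0],[0,0,0],0],[[0,0,0],[0,0,0],0],[[0,0,0],[0,0,0],0]]'; python3 plan.py .458,-.252,.08,-2 .458,-.252,.022,-2
```

```text
time_s: 33.67
ee_pos: [0.4561, -0.2522, 0.148]
tool_rot: [0.719, 0.695, 0.0, 0.0]
force: [0.3, -0.1, -0.0]
opening: 0.998
grasp_force: 0.0
now 33.67 [ 0.4561 -0.2522  0.148 ] psi -1.88 F [ 0.3 -0.1 -0. ] q [-0.1   0.43  0.68  1.98 -0.35  0.86  0.73] op 0.998 g 0.0
.458,-.252,.08,-2 [0.0004 0.0037 0.1361] [ 0.0006 -0.0004  0.0026]
.458,-.252,.022,-2 [0.    0.    0.116] [0. 0. 0.]
```

```bash
python3 -m jog '[[[0,0.004,0.07],[0,0,0],0],[[0,0.004,0.13],[0,0,0],0],[[0,0.004,0.13],[0,0,0],0],[[0,0.004,0.13],[0,0,0],0]]'; python3 -m jog '[[[0,0,0.05],[0,0,0],0],[[0,0,0.09],[0,0,0],0],[[0,0,0.12],[0,0,0],0],[[0,0,0.12],[0,0,0],0],[[0,0,0.12],[0,0,0],0]]'; python3 -m jog '[[[0,0,0],[0,0,0],0],[[0,0,0],[0,0,0],0]]' >/dev/null; python3 plan.py .458,-.252,.022,-2
```

```text
time_s: 34.17
ee_pos: [0.4581, -0.2534, 0.084]
tool_rot: [0.719, 0.695, 0.0, 0.001]
force: [-0.3, -0.5, 1.1]
opening: 0.998
grasp_force: 0.0
time_s: 34.8
ee_pos: [0.4577, -0.2538, 0.0233]
tool_rot: [0.719, 0.695, 0.0, 0.0]
force: [-0.0, -0.5, -0.2]
opening: 1.0
grasp_force: 0.0
now 35.05 [ 0.4577 -0.2536  0.0232] psi -2.0 F [0.1 0.4 0.4] q [ 0.03  0.63  0.52  2.02 -0.53  0.62  0.88] op 1.002 g 0.0
.458,-.252,.022,-2 [0.0032 0.0005 0.0024] [0.0008 0.0003 0.0001]
```

```bash
python3 -m jog '[[[0.003,0,0.002],[0,0,0],0.15],[[0.003,0,0.002],[0,0,0],0.2],[[0.003,0,0.002],[0,0,0],1],[[0.003,0,0.002],[0,0,0],1],[[0.003,0,0.002],[0,0,0],1]]';python3 -m jog '[[[0,0,0],[0,0,0],1],[[0,0,-0.02],[0,0,0],1],[[0,0,-0.08],[0,0,0],1],[[0,0,-0.14],[0,0,0],1],[[0,0,-0.2],[0,0,0],1]]'; python3 -m jog '[[[0,0,0],[0,0,0],1],[[0,0,0],[0,0,0],1]]' >/dev/null; python3 plan.py .6409,-.2195,.12,13.9 .6409,-.2195,.06,13.9;  python3 snap.py scene pics/s8.png 60 240 140 330
```

```text
time_s: 35.67
ee_pos: [0.4575, -0.2519, 0.0221]
tool_rot: [0.719, 0.695, 0.0, -0.0]
force: [-3.3, 1.8, 7.8]
opening: 0.736
grasp_force: 65.5
time_s: 36.3
ee_pos: [0.4572, -0.2519, 0.1231]
tool_rot: [0.719, 0.695, -0.0, -0.0]
force: [1.5, -0.9, -4.2]
opening: 0.74
grasp_force: 67.7
now 36.55 [ 0.4572 -0.2516  0.1213] psi -1.98 F [-0.2  0.4 -4.4] q [-0.08  0.47  0.66  1.99 -0.39  0.81  0.76] op 0.736 g 68.1
.6409,-.2195,.12,13.9 [0.0768 0.3649 0.0023] [-0.0007 -0.0006 -0.353 ]
.6409,-.2195,.06,13.9 [0.   0.   0.12] [0. 0. 0.]
```

View pics/s8.png

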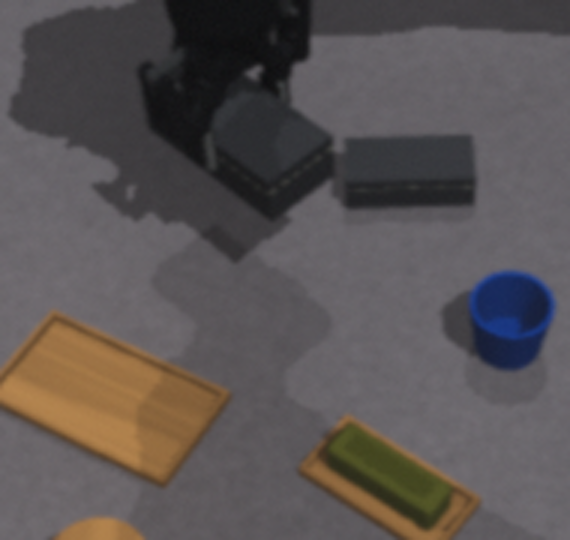

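The long tin is lifted level at (270,150) in the crop, with the decoy untouched. Moving it to the long tray.

```bash
python3 -m jog '[[[0.015,0.07,0],[0,0,-0.08],1],[[0.03,0.15,0],[0,0,-0.18],1],[[0.05,0.24,0],[0,0,-0.27],1],[[0.066,0.32,0],[0,0,-0.353],1],[[0.077,0.365,0.002],[0,0,-0.353],1]]' >/dev/null; python3 -m jog '[[[0,0,0],[0,0,0],1],[[0,0,0],[0,0,0],1],[[0,0,0.04],[0,0,0],1],[[0,0,0.09],[0,0,0],1],[[0,0,0.11],[0,0,0],1]]' >/dev/null;python3 -m jog '[[[0,0,0],[0,0,0],1],[[0,0,0],[0,0,0],1]]' >/dev/null; python3 plan.py .6409,-.2195,.027,13.9;  python3 snap.py scene pics/s9.png 100 260 90 280
python3 - <<'E'
from fit import *
z=.043
m=look("long_tin",(.641,-.2195),z,capture=True)
for n in m:
    x,f=fit({n:m[n]},"long_tin",z,(.641,-.2195,.24)); print(n,x.round(4),round(f,3))
E
```

```text
now 38.1 [ 0.6415 -0.2202  0.0665] psi 13.88 F [-0.  -1.2 -3.8] q [-0.05  0.76  0.5   1.6  -0.44  0.89  0.85] op 0.737 g 67.7
.6409,-.2195,.027,13.9 [ 0.0016 -0.001   0.0791] [ 0.001   0.0008 -0.0005]
scene [ 0.6419 -0.2219  0.2414] 0.385
```

View pics/s9.png

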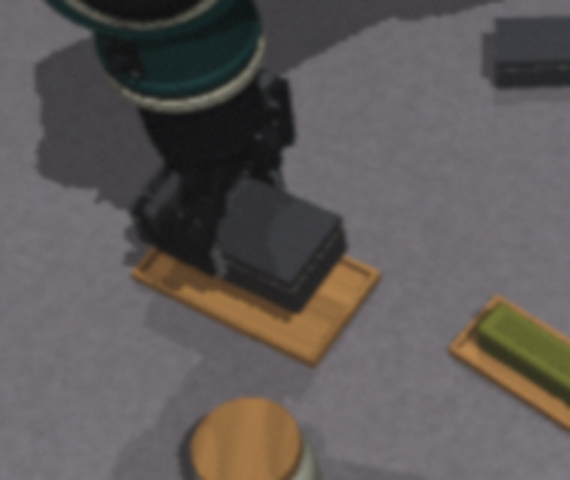

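The tin is aligned above the long tray, centre near (255,285) in the crop. Lowering it.

```bash
python3 -m jog '[[[0.002,-0.001,0.03],[0,0,0],1],[[0.002,-0.001,0.055],[0,0,0],1],[[0.002,-0.001,0.072],[0,0,0],1],[[0.002,-0.001,0.079],[0,0,0],1],[[0.002,-0.001,0.079],[0,0,0],1]]';python3 -m jog '[[[0,0,0],[0,0,0],1],[[0,0,0.002],[0,0,0],1],[[0,0,0.002],[0,0,0],1]]'
```

```text
time_s: 38.98
ee_pos: [0.6406, -0.2192, 0.0264]
tool_rot: [0.616, 0.787, -0.0, 0.0]
force: [0.0, 0.5, -3.5]
opening: 0.74
grasp_force: 68.0
time_s: 39.35
ee_pos: [0.6407, -0.2191, 0.0262]
tool_rot: [0.616, 0.787, 0.0, 0.0]
force: [-5.1, 2.6, 9.9]
opening: 0.737
grasp_force: 69.5
```

Contact at the expected height. Releasing and lifting.

```bash
python3 -m jog '[[[0,0,-0.002],[0,0,0],0.2],[[0,0,-0.002],[0,0,0],0.1],[[0,0,-0.002],[0,0,0],0],[[0,0,-0.002],[0,0,0],0],[[0,0,-0.002],[0,0,0],0]]';python3 -m jog '[[[0,0,-0.06],[0,0,0],0],[[0,0,-0.16],[0,0,0],0],[[0,0,-0.28],[0,0,0],0],[[0,0,-0.4],[0,0,0],0],[[0,0,-0.4],[0,0,0],0]]'; python3 -m jog '[[[-0.05,-0.25,0],[0,0,0],0],[[-0.05,-0.25,0],[0,0,0],0],[[-0.05,-0.25,0],[0,0,0],0],[[-0.05,-0.25,0],[0,0,0],0],[[-0.05,-0.25,0],[0,0,0],0]]'; python3 -m jog '[[[0,0,0],[0,0,0],0],[[0,0,0],[0,0,0],0],[[0,0,0],[0,0,0],0]]'
python3 - <<'E'
from fit import *
for k,z,p in[("square_tin",.004,(.4356,.244,.42)),("long_tin",.004,(.641,-.2195,.24)),("round_tin",.004,(.629,.2475,0)),("soap",.004,(.557,-.011,.09))]:
  m=look(k,p,z,capture=True)
  for n in m:
    x,f=fit({n:m[n]},k,z,p); print(k,n,x.round(4),round(f,3))
import cv2; cv2.imwrite("pics/fin.png",manip.capture("scene")[:,:,::-1])
E
```

```text
time_s: 39.98
ee_pos: [0.6405, -0.2191, 0.0263]
tool_rot: [0.616, 0.787, -0.0, 0.0]
force: [0.7, 0.1, 0.4]
opening: 1.001
grasp_force: 0.0
time_s: 40.6
ee_pos: [0.6421, -0.22, 0.2315]
tool_rot: [0.616, 0.787, 0.002, 0.003]
force: [-0.8, 0.0, -0.3]
opening: 0.999
grasp_force: 0.0
time_s: 41.22
ee_pos: [0.5261, -0.2725, 0.226]
tool_rot: [0.616, 0.788, -0.0, -0.0]
force: [0.1, 0.4, -0.3]
opening: 1.0
grasp_force: 0.0
time_s: 41.6
ee_pos: [0.5253, -0.2732, 0.2262]
tool_rot: [0.616, 0.787, -0.0, -0.0]
force: [0.8, -0.6, 0.3]
opening: 0.999
grasp_force: 0.0
square_tin scene [0.4354 0.2433 0.4286] 0.044
square_tin top [0.4361 0.2446 0.437 ] 0.05
long_tin scene [ 0.6421 -0.2193  0.2505] 0.038
long_tin top [ 0.6417 -0.2196  0.2395] 0.037
round_tin scene [0.6289 0.2463 0.1297] 0.027
round_tin top [0.6292 0.2474 0.0702] 0.041
soap scene [ 0.5561 -0.0095  0.0678] 0.129
soap top [ 0.5573 -0.0104  0.1064] 0.094
```

View pics/fin.png

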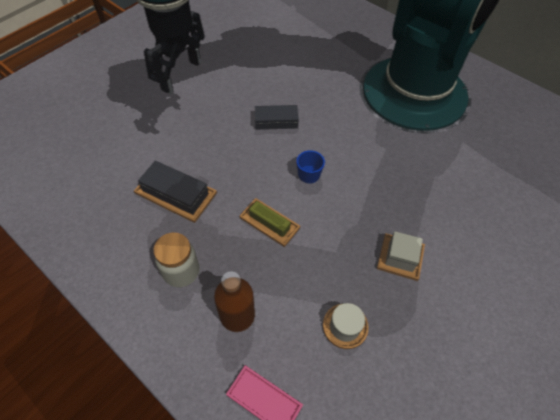

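All four pieces sit in their trays: long tin (175,187), soap (270,217), square tin (403,250), round tin (347,322). The cup and bottle are where they started, and the arm is clear.

```bash
python3 -c "from workcell import manip; print(manip.close_job())"
```

```text
the job is handed in; nothing more can be done
None
```

The stack is apart and handed in at about 42 s: the soap, both small tins and the long tin each sit upright and released in their own tray (within about 2 mm of centre by camera), and the cup and bottle were not moved; no verdict came back.

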